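# Slide the compact mirror out over the edge of the tray

## Robot

A 6-joint arm with a two-finger parallel gripper is mounted at the origin on the work surface. World frame = base frame: x ahead of the robot, y to its left, z up, the work surface at z = 0. Lengths are in mm, angles in rad, forces in N, time in s.
With the tool pointing down it reaches from about 350 to 975 mm from the base axis. Payload 7.1 kg.
Tool frame: the origin (TCP) lies on the centre line of the jaws, within the pads' length; the fingertips stand manip.tips_ahead ahead of it and the grasp point (between the pads) lies 5 mm behind it (manip.tips_ahead is the distance from the TCP to the fingertips, in mm); x points along the fingers, y is the direction in which the jaws open and shut, and the axes are right-handed (so a half turn about x gives the same grasp; the last joint's range is limited). The gripper opens to 88 mm and grips with 3 to 60 N. Pads are 20 mm wide; open, the fingers measure 115 mm over their backs; the gripper's body (75 mm by 178 mm) begins 61 mm behind the grasp point.
Start: joints at [-1.289, 0.423, 1.63, -0, 1.089, -0.019], TCP at [185.196, -596.915, 236.675] pointing down, gripper open.
Joint ranges: [-3, 3], [-0.9, 2.11], [0.09, 2.58], [-1.31, 4.45], [0.11, 2.69], [-2.54, 2.54]. Speed limits (rad/s): [2.39, 2.39, 3.01, 3.14, 3.14, 3.14].

## Interface

Orientations are given as a rotation vector (axis times angle).
In Python, from cell import manip gives the robot as it stands.
- The arm moves only by the tool play_rows, never from a script. Its argument "moves" is a list of rows, each a list of 6 numbers: the shift along the tool's x, y, z in cm, then the turn, a rotation vector about the tool's x, y, z in degrees. A call has 1 to 8 rows; each row is the pose to reach, as a shift and turn from the pose commanded when the call began, along the tool's axes at that moment; what a row does not reach only later rows make up. A row lasts 1/8 s, in which the tool goes at most 62.5 mm and 10.7 degrees, less where a joint would pass 70% of its speed; a pose out of reach is approached as far as the arm can. A call with a gripper value outside its range is refused whole. "gripper" is the opening, from 0 (shut) to 1 (fully open), set as the call begins (left out, the last holds). The fingers move at their own pace and stop on an object; "grip_force" is the grip in N (left out, the last holds). Time passes only in rows, so rows that repeat a pose let the fingers close. It gives the time, the measured TCP pose, the force and the opening at its end, in the units of the state.
- manip.state(): the state, without advancing time (a new reading comes with each control period).
- manip.read_camera(name): name is "side" or "top"; returns a dict with "image" (420x560x3 uint8, red, green, blue), "depth" (420x560 float32, mm along the optical axis (not along the pixel's ray), 0 where there is no reading), "vfov" (degrees; the focal length in pixels is half the picture's height over the tangent of half this angle, whatever the lens; pixels are square), "cx", "cy" (the principal point, pixels), "k1" (the pictures are not rectified: a ray, as slopes to the right and down, at radius r is drawn at 1 + k1 r^2 times it, then the intrinsics apply), "eye" and "attitude" of the camera in the world. Camera axes: x right, y up, looking along -z (the intrinsics and any distortion apply to the point x, -y, -z); pixel columns grow to the right and rows downward; lengths in mm; the calibration is good to about 2 mm. A picture is of the moment at which its call begins.
- manip.job_done(): hands the job in, once; it reports no verdict.
The state is a dict: "time_s": time; "q": joint angles; "joint_vel": joint speeds; "joint_torque": joint torques, N m; "eef_pos": TCP position; "tcp_rot": TCP orientation; "contact_force": force on the tool from outside, world axes, zero at the start; "moment": the same for the moment, N m; "finger_gap": finger opening in mm.
Only numpy, scipy, OpenCV 4.12 (cv2) and the standard library are available. Lean on these libraries where they do the work, as an engineer would, in place of code of your own. Each camera call takes 0.05 s, during which the arm holds its last target.

## Task

Push the pulled-out lower tier of the white tray fully home, so that a hand can get under the deck's front edge, and slide the black compact mirror on the deck above it toward that open front edge until it sticks out about 25 mm, with its long side parallel to the edge. Only push with the fingertips: do not lift the mirror or let it fall, and leave the jar, the pill splitter and the tongue cleaner where they are. Either part may be done first; finish with the robot clear of everything.

Things in the scene. Friction and masses are not known exactly. Their poses are not given: they have to be found in the camera images.
- tray: White plastic two-tier tray, fixed to the aluminium top, 210 mm deep (its x) by 300 mm wide (its y). Origin at the centre of its underside; its open front faces its own -x, roughly the robot. Flat upper deck, top surface 60 mm above the origin; its open front edge is at x = -105 mm. The deck's other three sides have lips 6 mm thick that stand 8 mm above the deck.
- lower_tier (a joint): How far the lower tier is pulled out toward the tray's -x, in m: 0 = fully home (stop; front flush with the deck's front edge), grows outward to 0.08. It slides with about 1 to 2 N of friction and no spring, and stays where left.
- lower_front (a point): Centre of the lower tier's flat upright front face, which is 284 mm wide and 44 mm high (5 to 49 mm above the aluminium top). It faces the tray's -x and has no handle.
- mirror: Closed black plastic compact mirror, a flat rectangular slab 72 mm (its x) by 96 mm (its y) by 12 mm thick, about 70 g, lying loose on the deck, somewhat turned. Origin at the centre of its underside, z up; its -x side faces the deck's open front edge.
- cleaner: Chrome tongue cleaner of 6 mm rod, 136 mm long (its x), 34 mm wide, lying on the deck beside the mirror at the tray's +y side, pointing roughly along the tray's x. Origin at the middle of its length, on its underside. Leave it alone.
- jar: Green glass jar with a cork-look lid, 62 mm across, about 80 mm high, standing on the aluminium top beside the tray, on either side. Origin at the centre of its underside. Leave it alone.
- splitter: Orange plastic pill splitter, about 87 mm (its x) by 46 mm by 23 mm high, lying on the aluminium top on the other side of the tray from the jar. Origin at the centre of its underside. Leave it alone.
Not all that is in view belongs to the job. Several things have the shape of the mirror; the one meant has the colours described above.

How it is judged (in metres and radians):
At the end, for the whole second after the job is handed in: The lower tier is within 5 mm of fully home; the mirror lies flat and still on the deck, sticking out 17 to 33 mm past the deck's front edge, its long side within 0.14 rad (8 degrees) of parallel to that edge (value of joint lower_tier below 0.005 m and x of mirror in the frame of tray between -0.102 and -0.086 m and z of mirror in the frame of tray between 0.057 and 0.063 m and angle between mirror's own z axis and vertical below 0.05 rad and angle between the y axis of mirror and the y axis of tray, either way round below 0.14 rad and linear speed of mirror below 0.01 m/s); the robot touches nothing.
It fails at once if the compact mirror is lifted off the deck (z of mirror in the frame of tray above 0.07 m).
It fails at once if the compact mirror tips over or falls (angle between mirror's own z axis and vertical above 0.35 rad or z of mirror in the frame of tray below 0.045 m).
It fails at once if the jar is moved more than 15 mm (distance of jar from where it was at the start of the episode above 0.015 m).
It fails at once if the pill splitter is moved more than 15 mm (distance of splitter from where it was at the start of the episode above 0.015 m).
It fails at once if the tongue cleaner is moved more than 15 mm (distance of cleaner from where it was at the start of the episode above 0.015 m).
It also fails if it takes over 45 s, if anything falls off the work surface, if the arm or the gripper's body presses on something with over 40 N, if the wrist force passes 120 N, or if a joint passes its speed limit or range.

## Working session

There is one attempt and no reset: what is moved stays moved. The work goes in short steps, Python scripts to look and compute and a tool call to move; the robot and the scene stay as the last step left them, time stands still between calls to the robot, and variables do not carry over. Pictures are saved under pics/ and viewed, and the job is handed in when it is done.

Besides the shell and the picture viewer there is one more tool, called after "Request:" in YAML: its name, and indented under it one key for each argument. play_rows: Moves the arm, as the interface text tells. Its arguments: {"type":"object","properties":{"moves":{"type":"array","items":{"type":"array","items":{"type":"number"}}},"gripper":{"type":"number"},"grip_force":{"type":"number"}},"required":["moves"]}

```bash
ls; mkdir -p pics; cat > h.py <<'E'
import numpy as np,cv2
from cell import manip
from scipy.spatial.transform import Rotation as R
def cam(n):
    c=manip.read_camera(n); return c
def att(c):
    a=np.array(c['attitude'],float)
    if a.shape==(3,3): return a
    if a.size==3: return R.from_rotvec(a).as_matrix()
    return R.from_quat(a).as_matrix()
def K(c):
    f=210/np.tan(np.radians(c['vfov'])/2); return f
def ray(c,u,v):
    f=K(c); x=(u-c['cx'])/f; y=(v-c['cy'])/f
    p=cv2.undistortPoints(np.array([[[u,v]]],float),np.array([[f,0,c['cx']],[0,f,c['cy']],[0,0,1.]]),np.array([c['k1'],0,0,0.]))[0,0]
    return att(c)@np.array([p[0],-p[1],-1.])
def atz(c,u,v,z):
    d=ray(c,u,v); e=np.array(c['eye'],float); return e+d*(z-e[2])/d[2]
def atd(c,u,v):
    d=c['depth'][int(round(v)),int(round(u))]; return np.array(c['eye'],float)+ray(c,u,v)*d
def proj(c,P):
    q=att(c).T@(np.array(P,float)-np.array(c['eye'],float)); x=q[0]/-q[2];y=-q[1]/-q[2]; s=1+c['k1']*(x*x+y*y); f=K(c)
    return c['cx']+f*x*s,c['cy']+f*y*s
E
python3 - <<'E'
from h import *
print(manip.state(), manip.tips_ahead)
for n in('side','top'):
    c=cam(n); print({k:v for k,v in c.items() if k not in('image','depth')})
    cv2.imwrite(f'pics/{n}0.png',c['image'][:,:,::-1]); np.save(n+'0.npy',c,allow_pickle=True)
E
```

```text
pics
{'time_s': 0.0, 'q': array([-1.28901616e+00,  4.23797090e-01,  1.63069710e+00, -6.52656001e-06,
        1.08858110e+00, -1.90236900e-02]), 'joint_vel': array([-4.79995152e-04, -1.66612498e-03, -2.45489196e-05, -4.39917784e-04,
        2.85483356e-03, -8.44006562e-04]), 'joint_torque': array([-9.14114139e-05, -5.44631588e+01, -2.73662406e+01,  6.44624582e-02,
        2.27647321e-02, -1.56704932e-04]), 'eef_pos': array([ 185.04049246, -596.42149634,  235.92620278]), 'tcp_rot': array([ 2.05994249,  0.3137421 , -2.06035914]), 'contact_force': array([-0.78408468, -0.31519604, -0.93986072]), 'moment': array([-0.04033176,  0.01462142, -0.00746394]), 'finger_gap': 88.03256187865759} 14.0
{'vfov': 56.63844370385354, 'cx': 277.5586539518958, 'cy': 219.31424718470666, 'k1': 0.018260221959524772, 'eye': array([304.19975833, 523.63853971, 571.09162303]), 'attitude': array([ 0.21890813, -1.10456751, -2.54718433])}
{'vfov': 52.247058288146995, 'cx': 286.02467804421116, 'cy': 216.53276366435335, 'k1': -0.09772407804510022, 'eye': array([ 377.67887443,   48.95007709, 1096.15304861]), 'attitude': array([ 0.07488806, -0.0986518 , -1.57734383])}
```

View pics/top0.png

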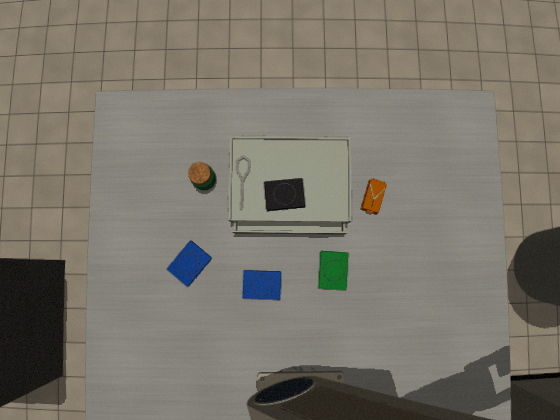

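View pics/side0.png

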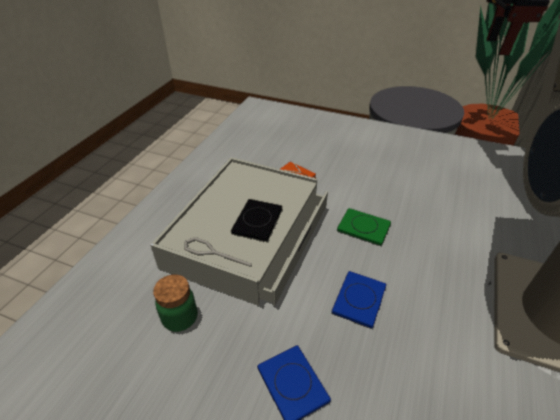

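Slabs of the mirror's shape in the top view are black (285,194) on the deck, blue (189,263), blue (262,285) and green (333,270) on the table. Only the black one on the deck fits. The jar is at (202,176), the splitter at (374,196), the cleaner at (243,180), and the tier's front sticks out at about row 233. I'll confirm with an enlarged crop.

```bash
python3 - <<'E'
from h import *
c=np.load('top0.npy',allow_pickle=True).item()
im=c['image'][125:245,220:360,::-1]
cv2.imwrite('pics/crop_top.png',cv2.resize(im,None,fx=5.5,fy=5,interpolation=cv2.INTER_CUBIC))
E
```

```text
(no output)
```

View pics/crop_top.png

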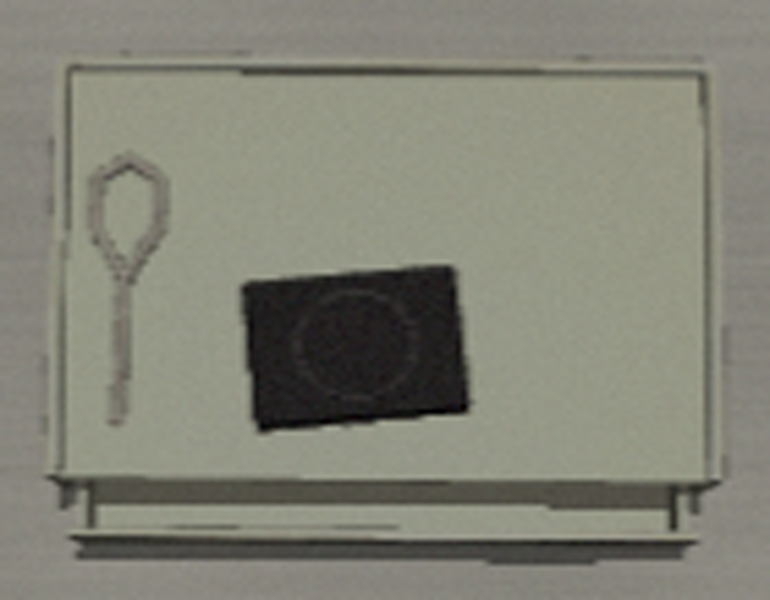

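```bash
python3 - <<'E'
from h import *
c=np.load('top0.npy',allow_pickle=True).item()
np.set_printoptions(precision=1,suppress=True)
cr=lambda x,y:((x+.5)/5.5+220-.5,(y+.5)/5+125-.5)
for n,x,y in [('deck',550,350),('deck2',550,200),('mir',300,360),('mir',420,320),('tier',400,513),]:
    print(n,atd(c,*cr(x,y)))
for u,v in [(150,150),(300,330),(400,120)]: print('table',atd(c,u,v))
Z=float(np.median([atd(c,u,v)[2] for u,v in [(150,150),(400,120),(420,250),(150,300)]])); print(Z)
for n,x,y,z in [('m',244,283,72),('m',455,266,72),('m',468,410,72),('m',260,430,72),('fl',60,478,60),('fr',710,483,60),('bl',68,68,68),('br',712,70,68),('bl out',55,62,68),('brout',718,64,68),('tfl',75,538,49),('tfr',693,542,49),('cl tip',116,420,66),('cl loopL',93,200,66),('clR',165,200,66),('cl top',128,155,66)]:
    print(n,atz(c,*cr(x,y),z+Z))
for n,u,v,z in [('jar lid',199,169,80),('split',374,196,23)]: print(n,atz(c,u,v,z+Z),atd(c,u,v))
s=np.load('side0.npy',allow_pickle=True).item()
for u,v in [(200,210),(257,218),(180,400),(300,250)]: print('side',atd(s,u,v))
E
```

```text
deck [546.1 -50.2  59.4]
deck2 [622.1 -51.9  56.1]
mir [539.2  61.2  76.1]
mir [559.3   8.2  71.1]
tier [470.7  16.1   8.1]
table [678.1 389.    1.8]
table [210.7  -0.9  -2.1]
table [ 757.6 -276.7    0.1]
0.9480261819952602
m [577.7  85.7  72.9]
m [585.5  -7.6  72.9]
m [514.8 -12.3  72.9]
m [505.7  78.9  72.9]
fl [484.4 167.8  60.9]
fr [ 479.7 -120.    60.9]
bl [687.2 164.7  68.9]
br [ 684.9 -125.4   68.9]
bl out [690.3 170.6  68.9]
brout [ 688.  -128.2   68.9]
tfl [455.9 162.2  49.9]
tfr [ 451.7 -113.5   49.9]
cl tip [511.8 142.5  66.9]
cl loopL [620.8 153.2  66.9]
clR [620.5 121.1  66.9]
cl top [643.3 137.7  66.9]
jar lid [607.5 242.7  80.9] [607.2 242.5  82.2]
split [ 547.5 -192.8   23.9] [ 547.3 -192.7   24.7]
side [663.9  50.9  59.3]
side [544.   42.2  72.5]
side [522.2 361.6  -1. ]
side [454.8  46.   24.4]
```

```bash
cat >> h.py <<'E'
def want(x,y,yaw):
    # tool x down, tool y along world +-y rotated by yaw
    pass
def plan(target,yaw,sgn=1):
    s=manip.state(); T=R.from_rotvec(s['tcp_rot']); M=T.as_matrix()
    yv=sgn*np.array([-np.sin(yaw),np.cos(yaw),0]); xv=np.array([0,0,-1.]); G=np.stack([xv,yv,np.cross(xv,yv)],1)
    print('t',s['time_s'],'pos',s['eef_pos'].round(1),'F',s['contact_force'].round(1),'gap',s['finger_gap'].round(1),'q',s['q'].round(2))
    print('shift cm',(M.T@(np.array(target)-s['eef_pos'])/10).round(2),'turn deg',np.degrees((T.inv()*R.from_matrix(G)).as_rotvec()).round(2))
    print(M.round(3))
E
python3 - <<'E'
from h import *
plan([415,20,236],-.012,1);plan([415,20,236],-.012,-1)
s=np.load('side0.npy',allow_pickle=True).item()
im=s['image'][150:310,140:340,::-1]
cv2.imwrite('pics/crop_side.png',cv2.resize(im,None,fx=3.75,fy=3.75,interpolation=cv2.INTER_CUBIC))
E
```

```text
Traceback (most recent call last):
  File "h.py", line 30, in plan
    print('t',s['time_s'],'pos',s['eef_pos'].round(1),'F',s['contact_force'].round(1),'gap',s['finger_gap'].round(1),'q',s['q'].round(2))
                                                                                            ^^^^^^^^^^^^^^^^^^^^^
AttributeError: 'float' object has no attribute 'round'
```

```bash
sed -i "s/s\['finger_gap'\].round(1)/round(s['finger_gap'],1)/" h.py
python3 - <<'E'
from h import *
plan([415,20,236],-.012,1);plan([415,20,236],-.012,-1)
s=np.load('side0.npy',allow_pickle=True).item()
im=s['image'][150:310,140:340,::-1]
cv2.imwrite('pics/crop_side.png',cv2.resize(im,None,fx=3.75,fy=3.75,interpolation=cv2.INTER_CUBIC))
E
```

```text
t 0.1 pos [ 185.1 -596.5  236. ] F [ 0.4  0.3 -0.1] gap 87.8 q [-1.29  0.42  1.63 -0.    1.09 -0.02]
shift cm [  0.07 -52.07 -40.23] turn deg [-1.6208e+02 -1.1000e-01  2.0000e-02]
[[-0.     0.296 -0.955]
 [ 0.001 -0.955 -0.296]
 [-1.    -0.001 -0.   ]]
t 0.1 pos [ 185.1 -596.5  236. ] F [ 0.4  0.3 -0.1] gap 87.8 q [-1.29  0.42  1.63 -0.    1.09 -0.02]
shift cm [  0.07 -52.07 -40.23] turn deg [1.792e+01 1.000e-02 8.000e-02]
[[-0.     0.296 -0.955]
 [ 0.001 -0.955 -0.296]
 [-1.    -0.001 -0.   ]]
```

View pics/crop_side.png

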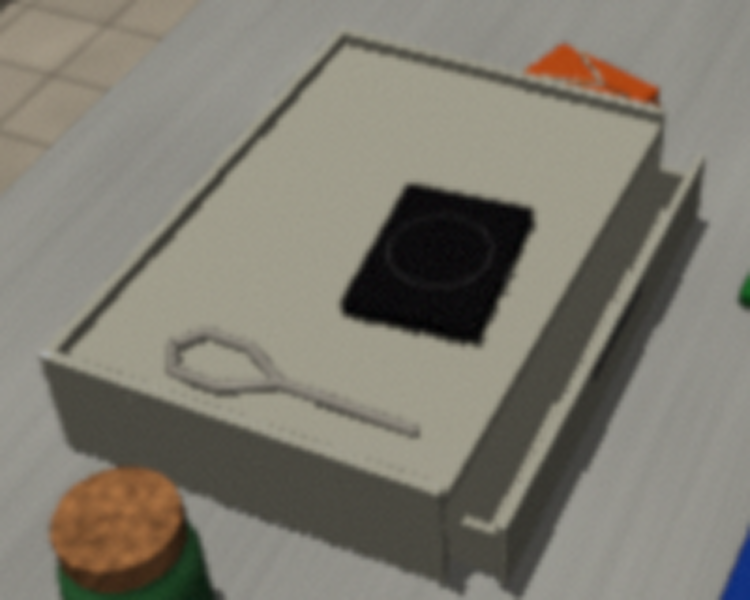

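The black slab at crop (440,262) lies on the deck with the tier out in front, so it's the mirror meant. I'll check the edges from the side camera, then move.

```bash
python3 - <<'E'
from h import *
np.set_printoptions(precision=1,suppress=True)
c=np.load('side0.npy',allow_pickle=True).item()
cr=lambda x,y:((x+.5)/3.75+140-.5,(y+.5)/3.75+150-.5)
for n,x,y,z in [('mbr',408,185,73),('mfr',533,209,73),('mfl',481,344,73),('mbl',343,308,73),('fl',445,492,61),('fr mid',580,260,61),('fr',662,118,69),('tfl',500,524,50),('tfr',703,160,50),('tfmid',590,370,50),('back',343,38,69),('backl',45,353,69)]:
    print(n,atz(c,*cr(x,y),z))
E
```

```text
mbr [582.4  -1.3  73. ]
mfr [514.1  -8.4  73. ]
mfl [500.8  90.6  73. ]
mbl [571.9  93.8  73. ]
fl [484.7 168.   61. ]
fr mid [482.2   6.5  61. ]
fr [ 477.7 -112.2   69. ]
tfl [459.1 167.2  50. ]
tfr [ 450.8 -108.2   50. ]
tfmid [454.2  66.5  50. ]
back [ 679.6 -114.4   69. ]
backl [689.9 170.1  69. ]
```

Request:
play_rows:
  moves:
    - [0,-6,-5,2.2,0,0]
    - [0,-12,-10,4.5,0,0]
    - [0,-18,-15,6.7,0,0]
    - [0,-24,-20,9,0,0]
    - [0,-30,-25,11.2,0,0]
    - [0,-36,-30,13.4,0,0]
    - [0,-42,-34,15.7,0,0]
    - [0,-46,-37,17.9,0,0]
  gripper: 0.45

```text
time_s: 1.1
eef_pos: [371.9, -131.2, 236.8]
tcp_rot: [-2.215, 0.015, 2.214]
contact_force: [0.8, 0.2, 0.2]
finger_gap: 39.4
```

```bash
python3 - <<'E'
from h import *
plan([415,20,236],-.018,-1);plan([415,20,42],-.018,-1)
E
```

```text
t 1.1 pos [ 371.9 -131.2  236.8] F [0.8 0.2 0.2] gap 39.4 q [-0.37  0.07  2.11  0.    0.96  1.21]
shift cm [  0.08 -15.18  -4.11] turn deg [ 0.27 -0.03 -0.01]
[[ 0.    -0.013 -1.   ]
 [-0.    -1.     0.013]
 [-1.     0.    -0.   ]]
t 1.1 pos [ 371.9 -131.2  236.8] F [0.8 0.2 0.2] gap 39.4 q [-0.37  0.07  2.11  0.    0.96  1.21]
shift cm [ 19.48 -15.18  -4.1 ] turn deg [ 0.27 -0.03 -0.01]
[[ 0.    -0.013 -1.   ]
 [-0.    -1.     0.013]
 [-1.     0.    -0.   ]]
```

Request:
play_rows:
  moves:
    - [0,-5,-1.4,0.3,0,0]
    - [0,-10,-2.8,0.3,0,0]
    - [2,-15.2,-4.1,0.3,0,0]
    - [7,-15.2,-4.1,0.3,0,0]
    - [12,-15.2,-4.1,0.3,0,0]
    - [17,-15.2,-4.1,0.3,0,0]
    - [19.5,-15.2,-4.1,0.3,0,0]
    - [19.5,-15.2,-4.1,0.3,0,0]

```text
time_s: 2.1
eef_pos: [412.8, 18.4, 40.2]
tcp_rot: [-2.208, 0.019, 2.218]
contact_force: [0.8, -0.0, 0.5]
finger_gap: 39.3
```

```bash
python3 - <<'E'
from h import *
plan([470,19,42],-.018,-1)
for n in('top','side'):
    c=cam(n); cv2.imwrite(f'pics/{n}1.png',c['image'][:,:,::-1])
E
```

```text
t 2.1 pos [412.8  18.4  40.2] F [ 0.8 -0.   0.5] gap 39.3 q [0.02 0.5  2.18 0.   0.46 1.6 ]
shift cm [-0.21 -0.15 -5.71] turn deg [ 0.07  0.26 -0.01]
[[-0.005 -0.017 -1.   ]
 [-0.    -1.     0.017]
 [-1.     0.     0.005]]
```

View pics/side1.png

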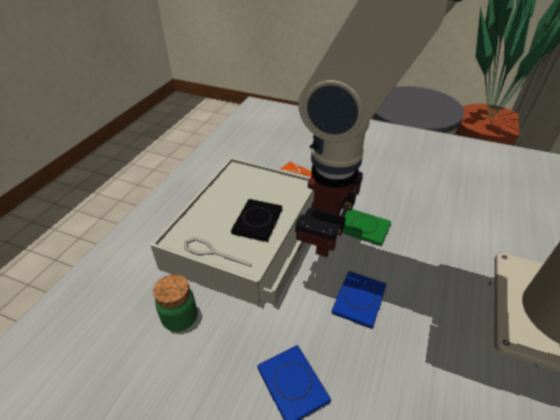

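The fingers stand clear in front of the tier face at side (320,240). Pushing the tier now.

Request:
play_rows:
  moves:
    - [0,0,-1,0,0,0]
    - [0,0,-2,0,0,0]
    - [0,0,-3,0,0,0]
    - [0,0,-3.5,0,0,0]
    - [0,0,-4,0,0,0]
    - [0,0,-4.5,0,0,0]
    - [0,0,-5,0,0,0]

```text
time_s: 3.08
eef_pos: [464.4, 17.6, 41.6]
tcp_rot: [-2.212, 0.019, 2.214]
contact_force: [-0.9, 1.1, 0.0]
finger_gap: 39.7
```

Request:
play_rows:
  moves:
    - [0,0,-0.2,0,0,0]
    - [0,0,-0.4,0,0,0]
    - [0,0,-0.5,0,0,0]
    - [0,0,-0.6,0,0,0]

```text
time_s: 3.58
eef_pos: [470.2, 17.5, 41.6]
tcp_rot: [-2.213, 0.019, 2.213]
contact_force: [-1.1, 0.0, 0.1]
finger_gap: 39.2
```

Request:
play_rows:
  moves:
    - [0,0,-0.1,0,0,0]
    - [0,0,-0.2,0,0,0]
    - [0,0,-0.2,0,0,0]

```text
time_s: 3.95
eef_pos: [471.3, 17.4, 41.6]
tcp_rot: [-2.211, 0.019, 2.215]
contact_force: [-5.3, -1.1, 4.1]
finger_gap: 39.5
```

Request:
play_rows:
  moves:
    - [0,0,-0.1,0,0,0]
    - [0,0,-0.2,0,0,0]
    - [0,0,-0.2,0,0,0]

```text
time_s: 4.32
eef_pos: [471.4, 17.5, 41.4]
tcp_rot: [-2.207, 0.019, 2.219]
contact_force: [-9.3, 1.0, 7.3]
finger_gap: 39.4
```

The tier hit its stop at TCP x 471.4 (face at about 481, matching the measured deck edge), and the force is rising stiffly. Backing off and going up.

Request:
play_rows:
  moves:
    - [0,0,2,0,0,0]
    - [0,0,4.5,0,0,0]
    - [-4,0,5,0,0,0]
    - [-9,0,5,0,0,0]
    - [-12,0,5,0,0,0]
    - [-12,0,5,0,0,0]

```text
time_s: 5.08
eef_pos: [426.9, 18.3, 164.0]
tcp_rot: [-2.221, 0.019, 2.205]
contact_force: [-0.1, -0.7, -1.0]
finger_gap: 39.7
```

```bash
python3 - <<'E'
from h import *
plan([625,34,165],-.018,-1)
for n in('top','side'):
    c=cam(n); cv2.imwrite(f'pics/{n}2.png',c['image'][:,:,::-1]);np.save(n+'2.npy',c,allow_pickle=True)
    a=c['image'][150:310,140:340,::-1] if n=='side' else c['image'][125:245,220:360,::-1]
    cv2.imwrite(f'pics/crop_{n}2.png',cv2.resize(a,None,fx=3.75 if n=='side' else 5,fy=3.75 if n=='side' else 5,interpolation=cv2.INTER_CUBIC))
E
```

```text
t 5.075 pos [426.9  18.3 164. ] F [-0.1 -0.7 -1. ] gap 39.7 q [0.01 0.25 2.11 0.   0.77 1.6 ]
shift cm [  0.04  -1.91 -19.78] turn deg [ 0.06 -0.42  0.01]
[[ 0.007 -0.017 -1.   ]
 [ 0.    -1.     0.017]
 [-1.    -0.    -0.007]]
```

View pics/crop_side2.png

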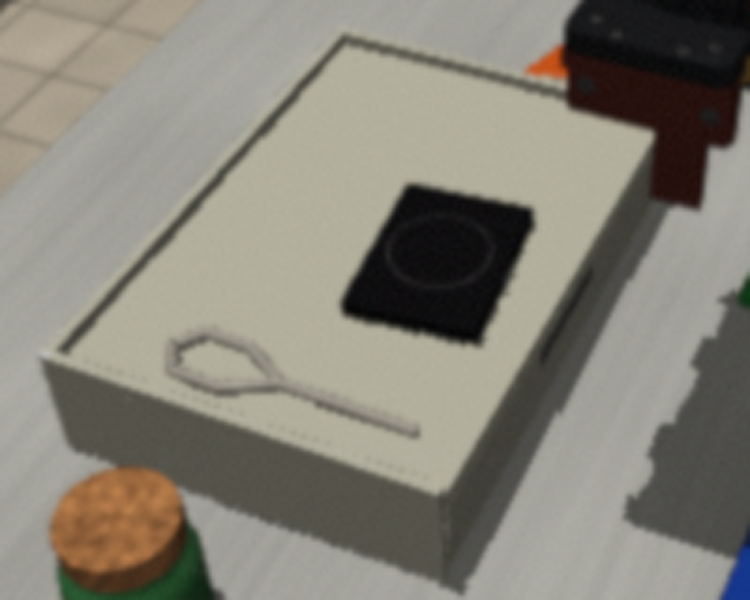

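View pics/crop_top2.png

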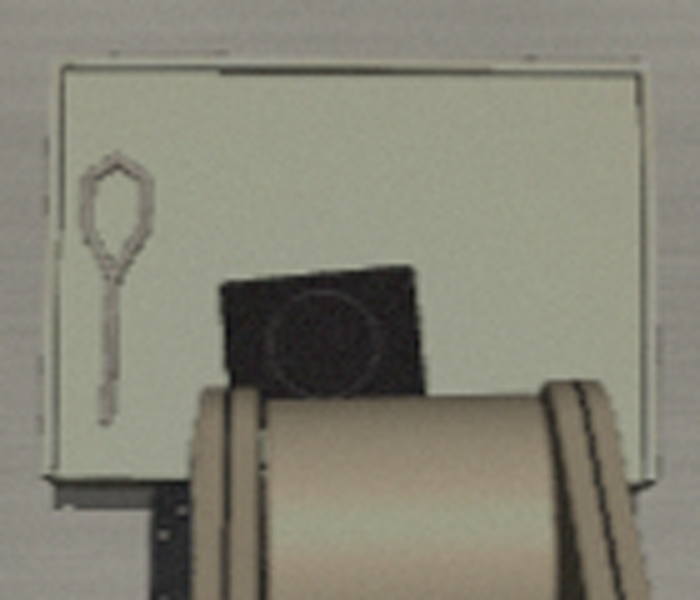

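Request:
play_rows:
  moves:
    - [0,-0.6,-5,0,0,0]
    - [0,-1.2,-10,0,0,0]
    - [0,-1.8,-15,0,0,0]
    - [0,-2.5,-20,0,0,0]
    - [2,-2.5,-20,0,0,0]
    - [5,-2.5,-20,0,0,0]
    - [7.5,-2.5,-20,0,0,0]
    - [7.5,-2.5,-20,0,0,0]

```text
time_s: 6.18
eef_pos: [621.1, 39.7, 82.7]
tcp_rot: [-2.204, 0.019, 2.222]
contact_force: [1.1, 0.3, 0.9]
finger_gap: 39.2
```

```bash
python3 - <<'E'
from h import *
plan([605,40,79],-.018,-1)
for n in('side',):
    c=cam(n); cv2.imwrite(f'pics/{n}3.png',c['image'][:,:,::-1])
    a=c['image'][100:310,120:380,::-1]
    cv2.imwrite(f'pics/crop_{n}3.png',cv2.resize(a,None,fx=2.8,fy=2.8,interpolation=cv2.INTER_CUBIC))
E
```

```text
t 6.175 pos [621.1  39.7  82.7] F [1.1 0.3 0.9] gap 39.2 q [ 0.04  0.62  1.71 -0.    0.81  1.63]
shift cm [ 0.38 -0.01  1.61] turn deg [ 0.06  0.45 -0.03]
[[-0.008 -0.017 -1.   ]
 [-0.    -1.     0.017]
 [-1.     0.     0.008]]
```

View pics/crop_side3.png

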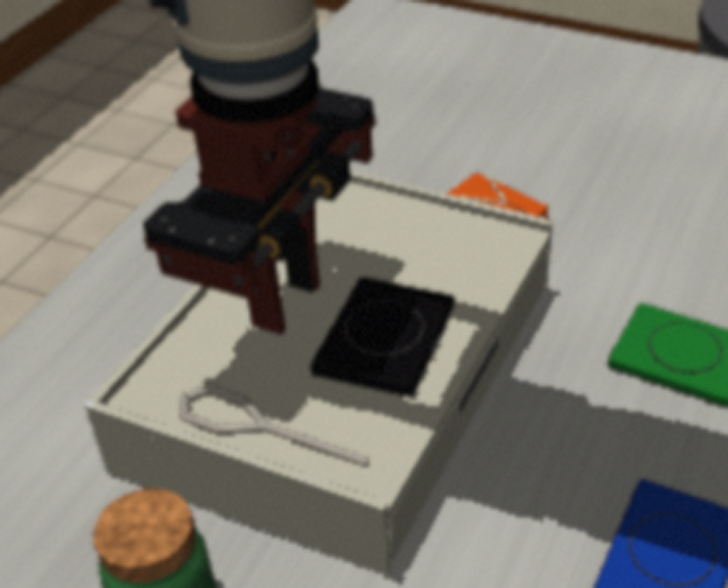

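Request:
play_rows:
  moves:
    - [0.35,0,0,0,0,0]
    - [0.35,0,1,0,0,0]
    - [0.35,0,2,0,0,0]
    - [0.35,0,2.7,0,0,0]
    - [0.35,0,3.4,0,0,0]
    - [0.35,0,4.1,0,0,0]
    - [0.35,0,4.8,0,0,0]
    - [0.35,0,4.8,0,0,0]

```text
time_s: 7.22
eef_pos: [576.1, 40.7, 83.1]
tcp_rot: [-2.212, 0.019, 2.214]
contact_force: [-0.1, 0.6, 0.6]
finger_gap: 39.5
```

```bash
python3 - <<'E'
from h import *
plan([539,40,79],-.018,-1)
for n in('side',):
    c=cam(n); np.save('side4.npy',c,allow_pickle=True)
    a=c['image'][140:300,150:350,::-1]
    cv2.imwrite(f'pics/crop_{n}4.png',cv2.resize(a,None,fx=3.75,fy=3.75,interpolation=cv2.INTER_CUBIC))
E
```

```text
t 7.225 pos [576.1  40.7  83.1] F [-0.1  0.6  0.6] gap 39.5 q [0.05 0.57 1.82 0.   0.75 1.64]
shift cm [0.41 0.13 3.71] turn deg [ 0.07  0.05 -0.  ]
[[-0.001 -0.017 -1.   ]
 [ 0.    -1.     0.017]
 [-1.     0.     0.001]]
```

View pics/crop_side4.png

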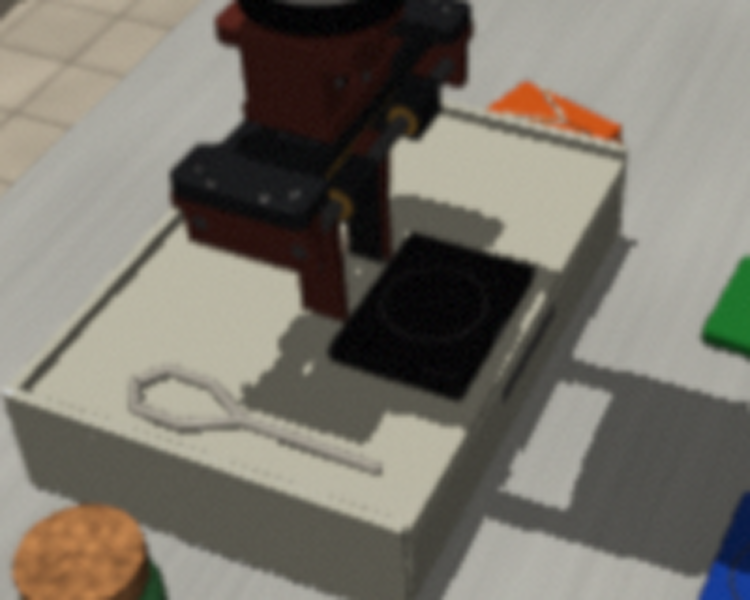

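Request:
play_rows:
  moves:
    - [0,0,-0.8,0,0,0]
    - [0.2,0,-0.8,0,0,0]
    - [0.4,0,-0.8,0,0,0]
    - [0.4,0,0,0,0,0]
    - [0.4,0,0.7,0,0,0]
    - [0.4,0,1.4,0,0,0]
    - [0.4,0,2,0,0,0]
    - [0.4,0,2,0,0,0]

```text
time_s: 8.28
eef_pos: [556.2, 41.1, 79.3]
tcp_rot: [-2.213, 0.019, 2.214]
contact_force: [0.4, 0.8, -0.1]
finger_gap: 39.6
```

```bash
python3 - <<'E'
from h import *
plan([539,40,79],-.018,-1)
for n in('side',):
    c=cam(n); np.save('side5.npy',c,allow_pickle=True)
    a=c['image'][140:300,150:350,::-1]
    cv2.imwrite(f'pics/crop_{n}5.png',cv2.resize(a,None,fx=3.75,fy=3.75,interpolation=cv2.INTER_CUBIC))
E
```

```text
t 8.275 pos [556.2  41.1  79.3] F [ 0.4  0.8 -0.1] gap 39.6 q [0.05 0.56 1.87 0.   0.72 1.64]
shift cm [0.03 0.14 1.72] turn deg [ 0.07  0.02 -0.  ]
[[-0.    -0.017 -1.   ]
 [-0.    -1.     0.017]
 [-1.     0.     0.   ]]
```

View pics/crop_side5.png

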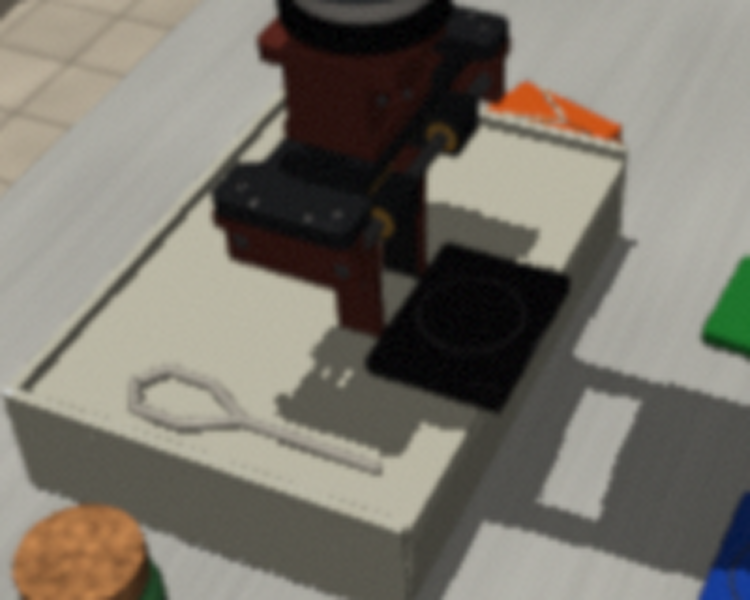

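The mirror slides well and the fingertips press its back face at crop (370,330). I'll push the remaining ~17 mm, then retreat and measure.

Request:
play_rows:
  moves:
    - [0,0,0.5,0,0,0]
    - [0,0,1,0,0,0]
    - [0,0,1.4,0,0,0]
    - [0,0,1.7,0,0,0]
    - [0,0,1.7,0,0,0]

```text
time_s: 8.95
eef_pos: [539.3, 41.3, 79.1]
tcp_rot: [-2.212, 0.019, 2.214]
contact_force: [-0.2, -0.1, -0.4]
finger_gap: 39.3
```

Request:
play_rows:
  moves:
    - [0,0,-1,0,0,0]
    - [0,0,-2.5,0,0,0]
    - [-4,0,-3.5,0,0,0]
    - [-9,0,-3.5,0,0,0]
    - [-14,0,-3.5,0,0,0]
    - [-17,0,-3.5,0,0,0]

```text
time_s: 9.7
eef_pos: [576.8, 40.8, 252.3]
tcp_rot: [-2.217, 0.018, 2.209]
contact_force: [-0.1, -0.2, -0.8]
finger_gap: 39.8
```

Request:
play_rows:
  moves:
    - [0,6,0,0,0,0]
    - [0,12,0,0,0,0]
    - [0,18,0,0,0,0]
    - [0,24,0,0,0,0]
    - [0,30,0,0,0,0]
    - [0,36,0,0,0,0]
    - [0,36,0,0,0,0]

```text
time_s: 10.58
eef_pos: [568.9, -323.8, 249.1]
tcp_rot: [-2.212, 0.025, 2.21]
contact_force: [-0.2, 0.3, 1.1]
finger_gap: 39.6
```

```bash
python3 - <<'E'
from h import *
for n in('top','side'):
    c=cam(n); cv2.imwrite(f'pics/{n}6.png',c['image'][:,:,::-1]);np.save(n+'6.npy',c,allow_pickle=True)
    a=c['image'][150:310,140:340,::-1] if n=='side' else c['image'][125:245,220:360,::-1]
    cv2.imwrite(f'pics/crop_{n}6.png',cv2.resize(a,None,fx=3.75 if n=='side' else 5,fy=3.75 if n=='side' else 5,interpolation=cv2.INTER_CUBIC))
E
```

```text
(no output)
```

View pics/crop_side6.png

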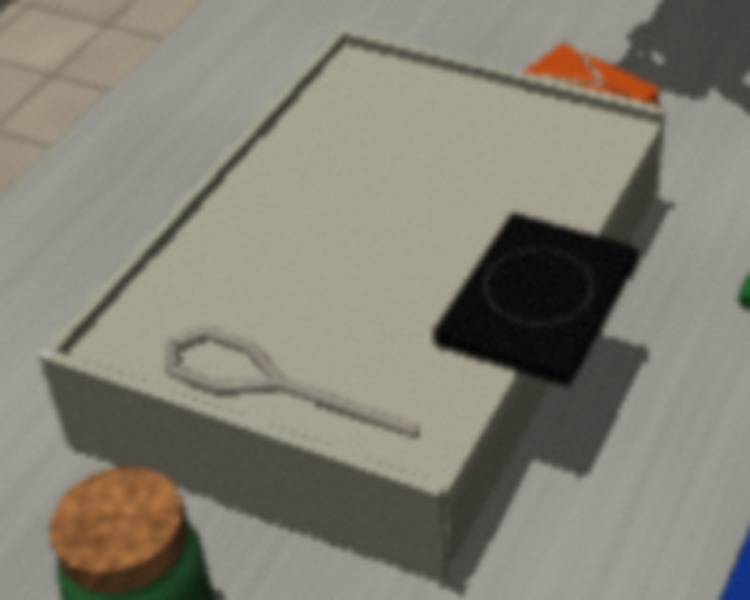

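View pics/crop_top6.png

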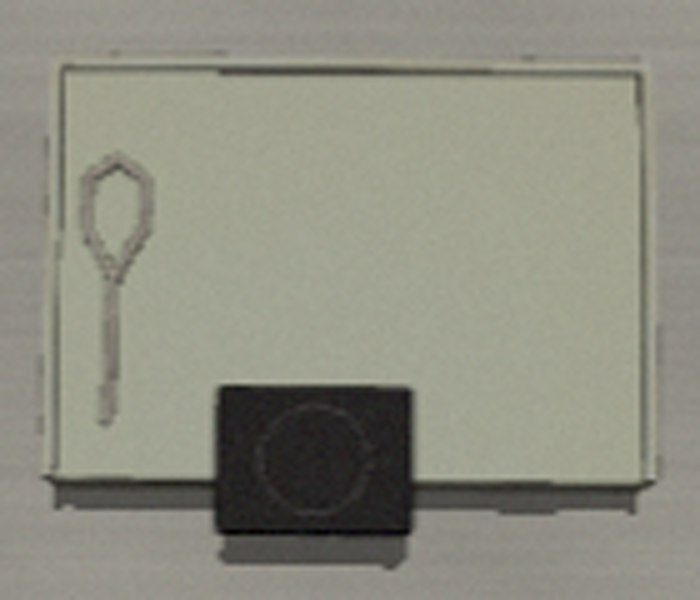

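```bash
python3 - <<'E'
from h import *
np.set_printoptions(precision=1,suppress=True)
def run(n,k,ox,oy,M,E):
    c=np.load(n+'6.npy',allow_pickle=True).item()
    f=lambda p,z:atz(c,(p[0]+.5)/k+ox-.5,(p[1]+.5)/k+oy-.5,z)[:2]
    m=[f(p,72.5) for p in M]; e=[f(p,60.5) for p in E]; ctr=np.mean(m,0)
    t=(e[1]-e[0])/np.linalg.norm(e[1]-e[0]); nrm=np.array([-t[1],t[0]]); nrm*=np.sign(nrm[0]) 
    print(n,m,e,'ctr behind edge',(ctr-e[0])@nrm,'out(back side)',36-(ctr-e[0])@nrm, 'front corners',[-(p-e[0])@nrm for p in m])
    ang=[np.arctan2(*(a-b)) for a,b in((m[0],m[1]),(m[3],m[2]))]; te=np.arctan2(*(-t*np.sign(t[1])*-1)); print(ang,te)
run('top',5,220,125,[(217,387),(411,388),(412,533),(215,531)],[(50,478),(650,483)])
run('side',3.75,140,150,[(434,340),(514,213),(638,250),(569,384)],[(445,492),(520,369)])
print(manip.state()['contact_force'])
E
```

```text
top [array([526.8,  88.2]), array([525.6,  -5.5]), array([455.4,  -5. ]), array([457.1,  89.4])] [array([484.4, 170. ]), array([ 479.8, -122.4])] ctr behind edge 8.820793151973872 out(back side) 27.179206848026126 front corners [np.float64(-43.6222255271139), np.float64(-43.97560034095166), np.float64(26.255800417350414), np.float64(26.05885284281971)]
[np.float64(0.012278674633474977), np.float64(0.01813546682170783)] 0.016050082892571507
side [array([522.6,  96.1]), array([522.3,  -2.3]), array([453.7,   0.2]), array([453.7,  98.1])] [array([484.9, 167.7]), array([482.1,  87.7])] ctr behind edge 7.27918140167252 out(back side) 28.72081859832748 front corners [np.float64(-40.105394700511646), np.float64(-43.20492712010314), np.float64(25.373379207107376), np.float64(28.820217006817444)]
[np.float64(0.0028716314886766178), np.float64(-0.0008584022186144331)] 0.03437538332835132
[-0.3  0.1  1.1]
```

View pics/top6.png

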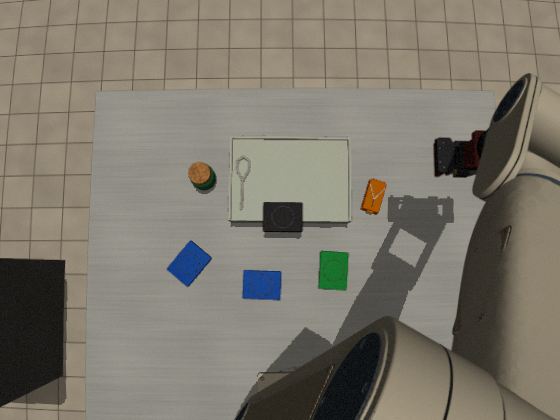

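Overhang estimates are about 26–27 mm (top), 25–29 mm (side) and 24 mm (finger contact positions). All are inside the 17–33 mm band, and the misalignment is no more than about 0.04 rad. The jar (202,176), splitter (374,196) and cleaner (243,180) sit where they did, and the arm is clear. Handing in.

```bash
python3 -c "
from cell import manip
print(manip.job_done(), manip.state()['time_s'])"
```

```text
the job is handed in; nothing more can be done
the job is handed in; nothing more can be done
```

I pushed the lower tier in until it hit its stop, then slid the black mirror to the front edge with two fingertips. I handed the job in at about 11 s of the 45 s; no verdict is reported.

- **Lower tier:** it reached its stop at about 9 N. Both camera views afterwards show its front flush with the deck edge.
- **Mirror:** it sticks out about 24 mm by the finger contact positions, 26–27 mm by the top camera and 25–29 mm by the side camera. It looks flat on the deck.
- **Mirror angle:** the top camera shows it parallel to the edge within 0.01 rad. The side camera says about 0.035 rad, but from a short, coarse edge reading. The limit is 0.14 rad.
- **Other objects:** the jar, the pill splitter and the tongue cleaner show no visible movement. The arm ended well to the side, touching nothing.

One correction along the way: the first push had the fingertips about 4 mm higher than I wanted. I backed off, lowered them and finished the push, and the mirror never lifted.

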